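Eject a moulded slipper heel and lay it with its pair

TASK

Slide the mould's gate fully open by its black knob, then press the red spring ejector all the way in so the yellow heel is pushed out onto the ledge, and ease the ejector back home without letting it snap. Then lay the heel flat in the tray that already holds a yellow heel, setting it down rather than dropping it, and leave everything else on the counter where it is.

Things in the scene. Friction and masses are not known exactly. Their poses are not given: they have to be found in the camera images.
- mould: Fixed aluminium heel mould with blue lips. Origin on the counter under the mouth of its pocket, midway across; x runs across, z up; the heel leaves the mouth along -y. Pocket 47 mm wide, floor 30 mm above the counter, from y=0 to 72 mm; body 75 mm wide, 82 mm long, 62 mm high, with a 31 mm wide window in the top.
- ledge (a point): Middle of the bare landing ledge's top, 30 mm above the counter, at y=-65 mm of the mould. The ledge is 36 mm wide and runs from the mouth to y=-117 mm. Beside it, a 30 mm high gate guide sticks out to x=110 mm at y=-15 to 1 mm of the mould.
- gate (a joint): Gate, an 8 mm thick steel bar across the mouth (y=-10 to -2 mm of the mould, 32 to 56 mm above the counter). It slides along the mould's +x with about 2 N of friction and stays where left. Value in m: 0 shut, 0.055 fully open at its stop. It bars the heel unless fully open. It may start up to 12 mm open.
- gate_knob (a point): Centre of the top of the gate's upright black knob: 16 mm diameter, standing from the gate's top (56 mm) to 96 mm above the counter. At gate 0 it lies at x=38, y=-6 mm of the mould, and it moves with the gate along the mould's +x. The knob can be pushed from the -x side, over the bar, or pinched.
- ejector (a joint): Spring ejector slide. Value in m: 0 home, 0.080 fully pressed at its stop. Pressing moves it along the mould's -y; the spring takes about 2 N to start and 6 N at full stroke and drives it home (let go, it snaps). Fully pressed, it has pushed the heel's back to y=-19 mm, the heel's centre to about y=-47 mm.
- ejector_pad (a point): Centre of the outer face (the face to press, looking to the mould's +y) of the ejector's upright red plate: 50 mm wide, 8 mm thick, from 16 to 86 mm above the counter, this point 51 mm above it. At home it lies at x=0, y=173 mm of the mould; nothing stands behind it.
- heel_center (a point): Centre (half-way up) of the yellow D-shaped heel, rigid plastic, 60 g or so: 44 mm wide along its x, 56 mm long along its y, 24 mm high; flat back at +y, round front at -y, parallel sides from y=-6 to y=28 mm. It starts in the mould's pocket, axes as the mould's, centre about y=31 mm, under the lips.
- tray_yellow: Fixed plywood tray which holds one yellow heel: outside 120 mm along x, 190 mm along y, 22 mm high, walls and floor 4 mm thick. Origin at the centre of its underside. The heel already in it lies in the -y half.
- tray_yellow_free (a point): Middle of the free half of that tray, on its floor (4 mm above the counter), 40 mm along the tray's +y from its centre; axes as the tray's.
- tray_blue: The like tray, which holds one blue heel; not for this heel.
- twin_yellow_center (a point): Centre of the loose finished yellow heel in its tray, same size as the heel; about 45 mm along the tray's -y, its 56 mm length along the tray's y. Leave alone.
- twin_blue_center (a point): Centre of the loose finished blue heel in the other tray, same size. Leave alone.
- slipper_red: Red pointed slipper, 255 x 75 x 72 mm, toe to its -x; origin under its middle. Leave alone.
- slipper_white: White slipper, the same. Leave alone.
- jar: Amber glue jar, 56 mm diameter, 60 mm high; origin at the centre of its underside. Leave alone.
- hammer: Hammer lying on the counter, 240 mm long. Leave alone.
- brush: Brush lying on the counter, 180 mm long. Leave alone.
Things that resemble listed ones, but are neither listed nor needed, are in the scene too. Leave any green or white look-alike of the part that bears heel_center alone. Leave any purple look-alike of the tray_yellow alone.

How it is judged:
By the outcome, as a careful person would: the job done as asked, in the order asked, and still so for the second after the job is handed in, with the robot touching nothing.
It also fails if it takes over 64 s, if anything falls off the work surface, if the arm or the gripper's body presses on something with over 40 N, if the wrist force passes 120 N, or if a joint passes its speed limit or range.

ROBOT

A 6-joint arm with a two-finger parallel gripper is mounted at the origin on the work surface. World frame = base frame: x ahead of the robot, y to its left, z up, the work surface at z = 0. Lengths are in mm, angles in rad, forces in N, time in s.
With the tool pointing down it reaches from about 400 to 925 mm from the base axis. Payload 12.5 kg.
Tool frame: the origin (TCP) lies at the very end of the fingers, on their centre line; the grasp point (between the pads) lies 19 mm behind it; z points along the fingers, y is the direction in which the jaws open and shut (so a half turn about z gives the same grasp; the last joint's range is limited). The gripper opens to 95 mm and grips with 3 to 60 N. Pads are 20 mm wide; open, the fingers measure 119 mm over their backs; the gripper's body (75 mm by 180 mm) begins 59 mm behind the grasp point.
Start: joints at [1.124, 0.491, 1.559, -0, 1.092, -0.106], TCP at [208.885, 589.079, 214.661] pointing down, gripper open.
Joint ranges: [-3.1, 3.1], [-0.84, 2.19], [0.05, 2.79], [-1.13, 4.28], [0.06, 2.93], [-2.69, 2.69]. Speed limits (rad/s): [2.22, 2.22, 2.79, 3.14, 3.14, 3.14].

INTERFACE

Orientations are given as [roll, pitch, yaw] about the fixed x, y, z axes, in that order (R = Rz(yaw) Ry(pitch) Rx(roll)).
In Python, from cell import env gives the robot as it stands.
- The arm moves only by the shell command python3 -m pendant 'ROWS'. ROWS is JSON, a list that holds one entry, the list of rows, each a list of 5 numbers: the opening, from 0 (shut) to 1 (fully open), then the shift along the tool's x, y, z in m, then the turn about the tool's z in rad. A call has exactly 8 rows; each row is the pose to reach, as a shift and turn from the pose commanded when the call began, along the tool's axes at that moment; what a row does not reach only later rows make up. A row lasts 1/10 s, in which the tool goes at most 50 mm and 8.59 degrees, less where a joint would pass 70% of its speed; a pose out of reach is approached as far as the arm can. A call with a gripper value outside its range is refused whole. The fingers move at their own pace and stop on an object; the grip force is fixed at half the most. Time passes only in rows, so rows that repeat a pose let the fingers close, or fill a call up. It gives the time, the measured TCP pose, the force and the opening at its end, in the units of the state.
- env.state(): the state, without advancing time (a new reading comes with each control period).
- env.read_camera(name): name is "side" or "top"; returns a dict with "image" (384x512x3 uint8, blue, green, red), "range_z" (384x512 float32, mm along the optical axis (not along the pixel's ray), 0 where there is no reading), "fx", "fy", "cx", "cy" (pixels), "dist" ([k1, k2, p1, p2, k3] as OpenCV has them; the pictures are not rectified), "rvec" (rotation vector, rad) and "tvec" (3), from world to camera coordinates, as OpenCV has them. Camera axes: x right, y down, z forward; pixel columns grow to the right and rows downward; lengths in mm; the calibration is good to about 2 mm. A picture is of the moment at which its call begins.
- env.job_done(): hands the job in, once; it reports no verdict.
The state is a dict: "t": time; "joints": joint angles; "qvel": joint speeds; "tau": joint torques, N m; "eef_pos": TCP position; "tcp_rot": TCP orientation; "ft_force": force on the tool from outside, world axes, zero at the start; "moment": the same for the moment, N m; "opening": opening from 0.0 (shut) to 1.0 (fully open).
Only numpy, scipy, OpenCV 4.12 (cv2) and the standard library are available. Lean on these libraries where they do the work, as an engineer would, in place of code of your own. Each camera call takes 0.05 s, during which the arm holds its last target. There are 200 camera calls.

## Working session

There is one attempt and no reset: what is moved stays moved. The work goes in short steps, Python scripts to look and compute and a shell command to move; the robot and the scene stay as the last step left them, time stands still between calls to the robot, and variables do not carry over. Pictures are saved under pics/ and viewed, about 8 in all and at most 12, crops included, and the job is handed in when it is done.

```bash
mkdir -p pics; ls; python3 - <<'E'
from cell import env
import cv2, numpy as np
print(env.state())
for n in ("top","side"):
    c=env.read_camera(n); cv2.imwrite(f"pics/{n}0.png",cv2.resize(c["image"],(768,576)))
    np.save(f"pics/{n}0.npy",c,allow_pickle=True)
    print(n,c["fx"],c["fy"],c["cx"],c["cy"],c["dist"],c["rvec"],c["tvec"],(c["range_z"]>0).mean())
E
```

```text
pics
{'t': 0.0, 'joints': array([ 1.12438539e+00,  4.91584746e-01,  1.55944043e+00, -1.13706946e-05,
        1.09167539e+00, -1.05590990e-01]), 'qvel': array([-0.00059272,  0.00064575,  0.00128293, -0.00136753, -0.00175147,
       -0.00077669]), 'tau': array([-1.85058496e-03, -6.12650657e+01, -2.58173651e+01,  6.91240747e-02,
        4.84603329e-02, -6.66644519e-05]), 'eef_pos': array([208.78731284, 588.84799375, 214.04919834]), 'tcp_rot': array([-3.14048985e+00, -1.06739962e-04,  2.80077790e+00]), 'ft_force': array([0.65064597, 0.28030787, 0.57400829]), 'moment': array([-0.00748008,  0.03278   , -0.11133654]), 'opening': 0.9961133791342887}
top 362.83498616466 362.83498616466 259.2852142505172 195.0507600867414 [0.00261228 0.         0.         0.         0.        ] [ 2.07597772 -2.12781594  0.16784651] [ 115.32147982  511.55626869 1016.57483635] 0.9961140950520834
side 396.43922077000076 396.43922077000076 252.77501262513027 192.86123141681037 [-0.06322505  0.          0.          0.          0.        ] [ 2.12724026 -0.46436427  0.21937723] [-441.16263595  225.51430522 1005.92838575] 0.995880126953125
```

View pics/top0.png

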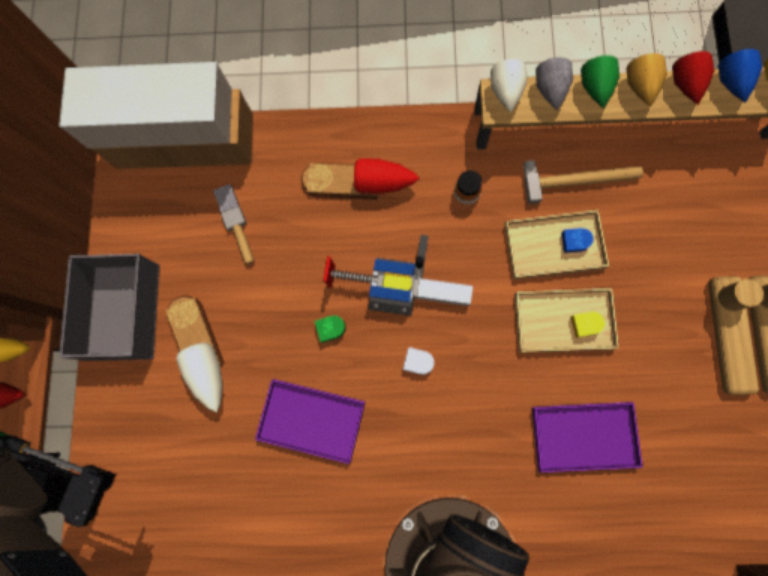

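View pics/side0.png

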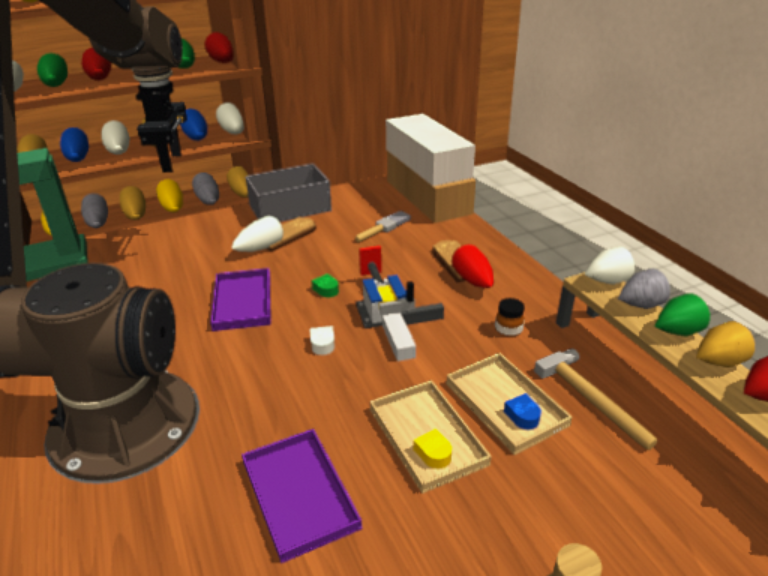

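The top view shows the mould at about (395,285), its ledge pointing right to (470,293). The red pad is at (328,271), the knob and guide at (421,250), the yellow tray at (566,321) and the yellow twin at (588,324). In the side view I can see the black knob at (409,290) and the red pad at (370,260).

```bash
cat > h.py <<'E'
import cv2, numpy as np
def cloud(c):
    """per-pixel world points (mm) from range, pictures undistorted"""
    K=np.array([[c["fx"],0,c["cx"]],[0,c["fy"],c["cy"]],[0,0,1]]); h,w=c["range_z"].shape
    uv=np.stack(np.meshgrid(np.arange(w),np.arange(h)),-1).reshape(-1,1,2).astype(float)
    n=cv2.undistortPoints(uv,K,np.array(c["dist"]))[:,0]
    z=c["range_z"].reshape(-1,1); P=np.hstack([n*z,z])
    R=cv2.Rodrigues(np.array(c["rvec"]))[0]
    return ((P-np.array(c["tvec"]))@R).reshape(h,w,3), n.reshape(h,w,2), R
def ray(c,uv,zp):
    K=np.array([[c["fx"],0,c["cx"]],[0,c["fy"],c["cy"]],[0,0,1]]);R=cv2.Rodrigues(np.array(c["rvec"]))[0]
    n=cv2.undistortPoints(np.array(uv,float).reshape(-1,1,2),K,np.array(c["dist"]))[:,0]
    d=np.hstack([n,np.ones((len(n),1))])@R; o=-R.T@np.array(c["tvec"])
    return o+d*((zp-o[2])/d[:,2:])
def mask(c,col):
    H=cv2.cvtColor(c["image"],cv2.COLOR_BGR2HSV).astype(int); h,s,v=H[...,0],H[...,1],H[...,2]
    return {"red":((h<4)|(h>176))&(s>180)&(v>80),"yellow":(h>25)&(h<35)&(s>180)&(v>90),
     "blue":(h>105)&(h<125)&(s>150),"grey":(s<60)&(v>70),"black":(v<60),
     "wood":(h>15)&(h<28)&(s>50)&(s<170)&(v>110)}[col]
def blobs(c,col,xr,yr,zr,amin=8):
    W=cloud(c)[0]; m=mask(c,col)
    for i,r in enumerate((xr,yr,zr)): m=m&(W[...,i]>r[0])&(W[...,i]<r[1])
    n,l,st,ce=cv2.connectedComponentsWithStats(m.astype(np.uint8))
    for k in range(1,n):
        if st[k,4]>=amin:
            q=W[l==k]; r=cv2.minAreaRect(q[:,:2].astype(np.float32))
            print(col,st[k,4],"px",ce[k].round(1),"med",np.median(q,0).round(1),"rect",np.round(r[0],1),np.round(r[1],1),round(r[2],2),"z",np.percentile(q[:,2],[5,95]).round(0))
E
python3 - <<'E'
import numpy as np
from h import *
for n in("top","side"):
    c=np.load(f"pics/{n}0.npy",allow_pickle=True).item(); print(n)
    W=cloud(c)[0]; s=W[200:260:8,300:380:16] if n=="top" else W[200:260:20,200:260:20]
    if n=="top": print("pt mould",W[190,265],W[193,300],W[180,218])
    X=(250,800);Y=(-400,400)
    blobs(c,"red",X,Y,(20,100)); blobs(c,"yellow",X,Y,(10,70)); blobs(c,"blue",X,Y,(10,80))
    blobs(c,"grey",X,Y,(25,36)); blobs(c,"black",X,Y,(60,110)); blobs(c,"wood",X,Y,(15,28),60)
E
```

```text
top
pt mould [528.83971061  85.46634853  52.9156167 ] [521.78191512 -18.95310331  28.44887793] [555.70388137 220.13363782  84.18710213]
red 737 px [253.8 117. ] med [754.1 116.   62.2] rect [761.6 104.4] [129.2  66.6] 87.0 z [44. 72.]
red 52 px [218.  179.5] med [557.  220.   84.7] rect [556.7 221.3] [ 8.2 45.1] 79.78 z [74. 88.]
yellow 130 px [264.5 187.2] med [537.1  86.7  53.9] rect [537.   86.1] [51.1 23.4] 79.61 z [51. 57.]
yellow 245 px [391.8 215.6] med [ 447.5 -283.7   27.7] rect [ 447.  -287.4] [41.1 53.9] 9.94 z [24. 31.]
blue 240 px [384.2 159.4] med [ 619.3 -277.5   27.6] rect [ 618.  -280.7] [42.7 53.2] 1.44 z [23. 31.]
blue 163 px [262.6 177.7] med [564.1  90.4  61.7] rect [564.   91.1] [76.8 19.6] 81.59 z [59. 65.]
blue 162 px [259.6 195.6] med [510.3 100.4  61.8] rect [511.3 101.4] [75.2 19.5] 80.39 z [58. 65.]
grey 115 px [355.5 122.4] med [ 737.6 -199.9   26.7] rect [ 747.6 -200.3] [82.6 22.9] 2.6 z [25. 29.]
grey 45 px [281.3 163.9] med [614.2  34.6  29.6] rect [614.8  33.7] [10.7 40.2] 80.51 z [27. 34.]
grey 29 px [275.3 188.5] med [538.2  55.5  30.5] rect [539.3 
[... 1956 characters left out ...]
7.9 239.4] med [ 737.  -203.9   26.7] rect [ 740.5 -203.9] [64.6 22.5] 7.09 z [25. 29.]
black 53 px [273.1 193.8] med [566.6  35.9  79.6] rect [566.4  37.7] [13.  11.7] 27.86 z [63. 96.]
black 83 px [340.8 203.3] med [737.3 -67.6  61.3] rect [737.2 -69. ] [40.3 43.1] 32.7 z [60. 62.]
wood 116 px [297.  166.5] med [759.6 238.8  17.3] rect [754.1 232.9] [102.9  52.7] 50.08 z [15. 20.]
wood 453 px [339.3 266.7] med [ 610.6 -257.2   20.4] rect [ 614.6 -241.4] [122.  192.2] 5.49 z [16. 23.]
wood 517 px [399.1 265. ] med [ 750.5 -316.1   23.2] rect [ 753.3 -306. ] [ 27.9 187. ] 2.75 z [17. 27.]
wood 492 px [285.9 288.7] med [ 452.2 -264.9   20.7] rect [ 456.7 -247.4] [121.2 194.3] 1.13 z [16. 23.]
```

```bash
cat > go.py <<'E'
# go.py frame x y z yaw_of_tool_y_deg(in frame): shift/turn in tool axes to reach a pose (m, rad)
import sys, numpy as np
from cell import env
F={"mould":(530,55,-9.6),"tray":(456,-246.7,1.0),"world":(0,0,0)}
f,x,y,z,a=sys.argv[1],*map(float,sys.argv[2:6])
if len(sys.argv)>6: F["mould"]=tuple(map(float,sys.argv[6:9]))
ox,oy,w=F[f]; t=np.radians(w); R=lambda t:np.array([[np.cos(t),-np.sin(t)],[np.sin(t),np.cos(t)]])
P=np.array([ox,oy])+R(t)@[x,y]; s=env.state(); p=s["eef_pos"]; yaw=s["tcp_rot"][2]
d=R(yaw).T@(P-p[:2])
turn=-(np.radians(w+a)+np.pi/2-yaw); turn=(turn+np.pi/2)%np.pi-np.pi/2
print("t",s["t"],"shift",np.round([d[0]/1e3,-d[1]/1e3,(p[2]-z)/1e3],4),"turn",round(turn,3),"in frame",(R(t).T@(p[:2]-[ox,oy])).round(1),p[2].round(1),"F",s["ft_force"].round(1),"j6",s["joints"][5].round(2),"op",round(s["opening"],3))
E
python3 go.py mould 5 -8 150 0
```

```text
t 0.1 shift [-0.4875 -0.4029  0.0641] turn 1.398 in frame [-405.8  472.8] 214.1 F [-0.8  0.   0.2] j6 -0.11 op 0.999
```

```bash
python3 -m pendant '[[[0,-0.036,-0.03,0,0.14],[0,-0.072,-0.06,0,0.28],[0,-0.108,-0.09,0,0.42],[0,-0.144,-0.12,0,0.56],[0,-0.18,-0.15,0,0.7],[0,-0.216,-0.18,0,0.84],[0,-0.252,-0.21,0,0.98],[0,-0.288,-0.24,0,1.12]]]'; python3 go.py mould 5 -8 150 0
```

```text
t: 0.9
eef_pos: [400.6, 264.9, 214.6]
tcp_rot: [-3.142, -0.0, 1.675]
ft_force: [1.1, 0.2, 0.1]
opening: 0.384
t 0.9 shift [-0.2312  0.1095  0.0646] turn 0.272 in frame [-162.6  185.3] 214.6 F [1.1 0.2 0.1] j6 0.34 op 0.384
```

```bash
python3 -m pendant '[[[0,-0.045,0.02,0,0.05],[0,-0.09,0.042,0,0.1],[0,-0.135,0.064,0,0.16],[0,-0.175,0.083,0,0.21],[0,-0.21,0.1,0,0.25],[0,-0.228,0.108,0.02,0.27],[0,-0.231,0.1095,0.05,0.272],[0,-0.231,0.1095,0.064,0.272]]]'; python3 go.py mould 5 -8 70 0; python3 - <<'E'
from cell import env
import numpy as np
from h import *
for n in("top","side"):
    c=env.read_camera(n); np.save(f"pics/{n}1.npy",c,allow_pickle=True)
    im=c["image"][130:250,190:350] if n=="top" else c["image"][130:250,190:350]
    cv2.imwrite(f"pics/{n}1.png",cv2.resize(im,None,fx=4.5,fy=4.5))
E
```

```text
t: 1.7
eef_pos: [533.7, 48.0, 148.3]
tcp_rot: [-3.139, 0.0, 1.407]
ft_force: [-0.4, 0.2, 0.0]
opening: 0.008
t 1.7 shift [-0.0017  0.0002  0.0783] turn 0.004 in frame [ 4.8 -6.3] 148.3 F [-0.4  0.2  0. ] j6 0.13 op 0.008
```

View pics/side1.png

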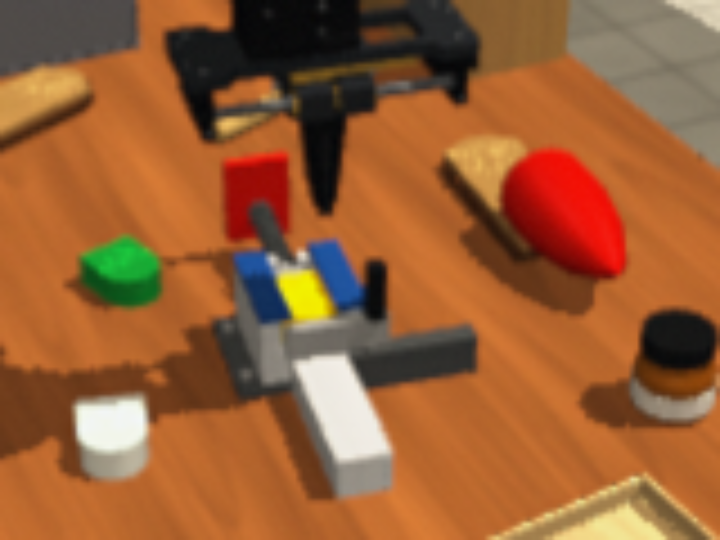

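The side view shows the closed fingers above the mould at (325,205). The knob stands at (376,290), right of the lips, with the bar and guide beside it. The way down is clear.

```bash
python3 -m pendant '[[[0,-0.0005,0,0.03,0],[0,-0.001,0,0.055,0],[0,-0.0017,0,0.072,0.004],[0,-0.0017,0,0.078,0.004],[0,-0.0017,0.004,0.078,0.004],[0,-0.0017,0.008,0.078,0.004],[0,-0.0017,0.012,0.078,0.004],[0,-0.0017,0.016,0.078,0.004]]]'; python3 go.py mould 73 -8 70 0
```

```text
t: 2.6
eef_pos: [550.6, 44.7, 73.5]
tcp_rot: [3.14, -0.0, 1.405]
ft_force: [1.2, 1.3, 0.4]
opening: 0.005
t 2.6 shift [-0.0014  0.0509  0.0035] turn 0.002 in frame [22.1 -6.7] 73.5 F [1.2 1.3 0.4] j6 0.13 op 0.005
```

```bash
python3 -m pendant '[[[0,-0.0005,0.007,0.002,0],[0,-0.001,0.014,0.002,0],[0,-0.001,0.021,0.002,0],[0,-0.001,0.028,0.002,0],[0,-0.001,0.034,0.002,0],[0,-0.001,0.04,0.002,0],[0,-0.001,0.046,0.002,0],[0,-0.001,0.05,0.002,0]]]'; python3 go.py mould 78 -8 70 0;  python3 - <<'E'
from cell import env
from h import *
c=env.read_camera("side"); cv2.imwrite("pics/side2.png",cv2.resize(c["image"][130:250,190:350],None,fx=4.5,fy=4.5))
blobs(c,"black",(560,700),(10,60),(64,97))
E
```

```text
t: 3.4
eef_pos: [599.5, 35.4, 70.6]
tcp_rot: [3.141, -0.0, 1.405]
ft_force: [-1.4, 1.2, 2.1]
opening: 0.006
t 3.4 shift [-0.0003  0.0062  0.0006] turn 0.002 in frame [71.8 -7.7] 70.6 F [-1.4  1.2  2.1] j6 0.11 op 0.006
black 74 px [286.5 191.4] med [610.1  26.9  83.8] rect [604.7  28.1] [30.6 14. ] 9.23 z [65. 96.]
```

View pics/side2.png

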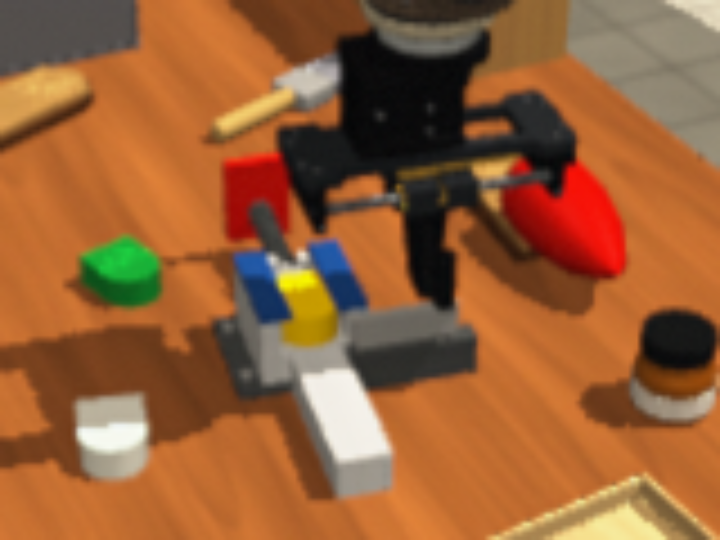

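The gate has slid right and the heel's front is now visible in the mouth at (310,320). The finger is still against the knob at (440,285). The force is low, so the stop isn't reached yet.

```bash
python3 -m pendant '[[[0,0,0.001,0,0],[0,0,0.0015,0,0],[0,0,0.002,0,0],[0,0,0.0025,0,0],[0,0,0.003,0,0],[0,0,0.0035,0,0],[0,0,0.004,0,0],[0,0,0.004,0,0]]]'; python3 go.py mould 78 -8 70 0
```

```text
t: 4.25
eef_pos: [603.0, 34.9, 70.6]
tcp_rot: [3.142, -0.0, 1.405]
ft_force: [-1.3, -0.0, 1.7]
opening: -0.0
t 4.25 shift [-0.0003  0.0027  0.0006] turn 0.002 in frame [75.3 -7.7] 70.6 F [-1.3 -0.   1.7] j6 0.11 op -0.0
```

```bash
python3 -m pendant '[[[0,0,0.001,0,0],[0,0,0.0015,0,0],[0,0,0.002,0,0],[0,0,0.0025,0,0],[0,0,0.003,0,0],[0,0,0.0035,0,0],[0,0,0.004,0,0],[0,0,0.004,0,0]]]'; python3 go.py mould 78 -8 70 0
```

```text
t: 5.05
eef_pos: [605.2, 34.4, 70.4]
tcp_rot: [-3.138, 0.0, 1.405]
ft_force: [-10.7, 0.2, 4.7]
opening: 0.001
t 5.05 shift [-0.0003  0.0004  0.0004] turn 0.002 in frame [77.6 -7.7] 70.4 F [-10.7   0.2   4.7] j6 0.11 op 0.001
```

Force is 10.7 N at mould x 77.6, so the gate is at its stop. Next I back off, lift, and go behind the pad.

```bash
python3 -m pendant '[[[0,0,-0.006,0,0],[0,0,-0.012,-0.005,0],[0,0,-0.014,-0.03,0],[0,0,-0.014,-0.055,0],[0,0.04,-0.03,-0.06,0],[0,0.085,-0.047,-0.06,0],[0,0.13,-0.063,-0.06,0],[0,0.175,-0.078,-0.06,0]]]'; python3 go.py mould 0 200 46 0;  python3 - <<'E'
from cell import env
from h import *
c=env.read_camera("top"); cv2.imwrite("pics/top3.png",cv2.resize(c["image"][130:250,190:350],None,fx=4.5,fy=4.5))
E
```

```text
t: 5.85
eef_pos: [558.5, 221.5, 131.4]
tcp_rot: [3.14, -0.001, 1.404]
ft_force: [-0.2, -0.3, 0.2]
opening: 0.005
t 5.85 shift [ 0.0311 -0.0003  0.0854] turn 0.001 in frame [  0.3 168.9] 131.4 F [-0.2 -0.3  0.2] j6 0.43 op 0.005
```

View pics/top3.png

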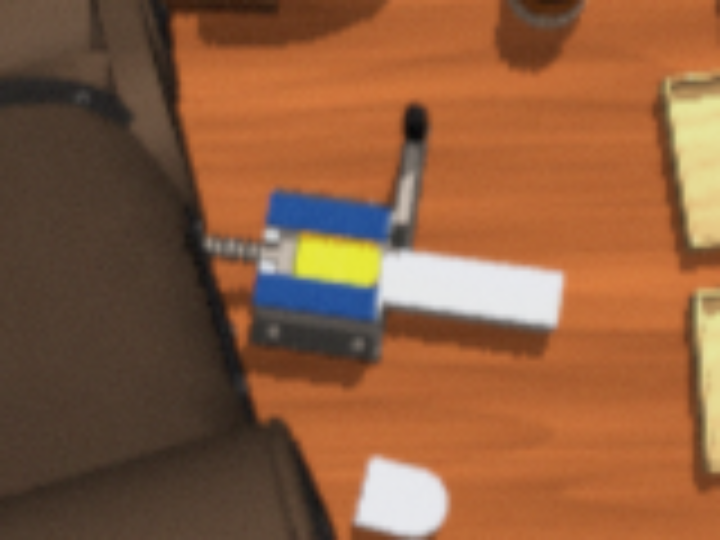

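The gate clears the mouth, with the knob now at (415,122) and the heel at (340,260).

```bash
python3 -m pendant '[[[0,0.02,0,0,0],[0,0.033,0,0.01,0],[0,0.033,0,0.035,0],[0,0.033,0,0.06,0],[0,0.033,0,0.08,0],[0,0.033,0,0.086,0],[0,0.026,0,0.086,0],[0,0.02,0,0.086,0]]]'; python3 go.py mould 0 103 46 0
```

```text
t: 6.7
eef_pos: [562.6, 238.7, 45.2]
tcp_rot: [3.141, -0.0, 1.404]
ft_force: [-1.6, -0.9, 1.0]
opening: 0.002
t 6.7 shift [-0.0836 -0.0016 -0.0008] turn 0.001 in frame [  1.5 186.6] 45.2 F [-1.6 -0.9  1. ] j6 0.46 op 0.002
```

```bash
python3 -m pendant '[[[0,-0.006,-0.0005,0,0],[0,-0.013,-0.001,0,0],[0,-0.02,-0.001,0,0],[0,-0.027,-0.0015,0,0],[0,-0.034,-0.0015,0,0],[0,-0.041,-0.0015,0,0],[0,-0.048,-0.0015,0,0],[0,-0.055,-0.0015,0,0]]]'; python3 go.py mould 0 103 46 0
```

```text
t: 7.5
eef_pos: [551.5, 185.1, 44.8]
tcp_rot: [3.141, -0.0, 1.405]
ft_force: [1.4, 6.0, 3.9]
opening: 0.005
t 7.5 shift [-0.0288  0.0005 -0.0012] turn 0.002 in frame [ -0.5 131.8] 44.8 F [1.4 6.  3.9] j6 0.38 op 0.005
```

```bash
python3 -m pendant '[[[0,-0.005,0,0,0],[0,-0.01,0,0,0],[0,-0.014,0,0,0],[0,-0.018,0,0,0],[0,-0.022,0,0,0],[0,-0.025,0,0,0],[0,-0.028,0,0,0],[0,-0.029,0,0,0]]]'; python3 go.py mould 0 103 46 0
```

```text
t: 8.3
eef_pos: [546.9, 158.3, 44.9]
tcp_rot: [3.141, -0.003, 1.404]
ft_force: [1.3, 26.3, 3.4]
opening: 0.004
t 8.3 shift [-0.0017  0.0006 -0.0011] turn 0.0 in frame [ -0.6 104.7] 44.9 F [ 1.3 26.3  3.4] j6 0.33 op 0.004
```

26 N against about 6 N of spring means it's at its stop. I'll check the heel before easing off.

```bash
cat > heel.py <<'E'
from cell import env
from h import *
import sys
for n in sys.argv[1:]:
    c=env.read_camera(n); print(n); blobs(c,"yellow",(350,650),(-350,180),(15,250))
E
python3 heel.py top side
```

```text
top
yellow 201 px [290.7 191.2] med [523.    9.   53.8] rect [521.8   9.3] [47.  46.1] 88.1 z [51. 57.]
yellow 232 px [391.7 215.8] med [ 445.9 -283.9   27.8] rect [ 446.9 -287.4] [41.2 53.9] 10.16 z [25. 32.]
side
yellow 165 px [264.1 210. ] med [522.6   7.1  54.6] rect [532.9   8.6] [67.8 54.9] 8.59 z [50. 56.]
yellow 320 px [289.2 296.3] med [ 447.8 -289.2   27.5] rect [ 448.2 -290.8] [43.6 55.8] 10.42 z [25. 30.]
```

```bash
python3 -m pendant '[[[0,0.002,0,0,0],[0,0.005,0,0,0],[0,0.009,0,0,0],[0,0.014,0,0,0],[0,0.019,0,0,0],[0,0.024,0,0,0],[0,0.029,0,0,0],[0,0.034,0,0,0]]]'; python3 go.py mould 0 188 46 0
```

```text
t: 9.2
eef_pos: [552.4, 190.6, 44.6]
tcp_rot: [-3.141, 0.0, 1.405]
ft_force: [0.4, 4.0, 3.2]
opening: 0.003
t 9.2 shift [ 0.0505  0.0006 -0.0014] turn 0.002 in frame [ -0.5 137.5] 44.6 F [0.4 4.  3.2] j6 0.39 op 0.003
```

The heel is out at about (522, 9), which is mould y −47, as expected. I continue easing the ejector home.

```bash
python3 -m pendant '[[[0,0.005,0,0,0],[0,0.01,0,0,0],[0,0.015,0,0,0],[0,0.02,0,0,0],[0,0.025,0,0,0],[0,0.03,0,0,0],[0,0.035,0,0,0],[0,0.039,0,0,0]]]'; python3 go.py mould 0 188 46 0
```

```text
t: 10.0
eef_pos: [558.9, 229.2, 44.5]
tcp_rot: [-3.141, 0.0, 1.405]
ft_force: [1.9, 1.8, 0.1]
opening: 0.005
t 10.0 shift [ 0.0114  0.0006 -0.0015] turn 0.002 in frame [ -0.6 176.6] 44.5 F [1.9 1.8 0.1] j6 0.45 op 0.005
```

```bash
python3 -m pendant '[[[0,0.002,0,0,0],[0,0.004,0,0,0],[0,0.006,0,0,0],[0,0.008,0,0,0],[0,0.010,0,0,0],[0,0.012,0,0,0],[0,0.015,0,0,0],[0,0.02,0,0,0]]]'; python3 go.py mould 0 -47 140 0; python3 - <<'E'
from cell import env
from h import *
c=env.read_camera("side"); blobs(c,"red",(500,620),(100,300),(10,100))
E
```

```text
t: 10.8
eef_pos: [562.0, 248.6, 44.6]
tcp_rot: [-3.141, 0.0, 1.404]
ft_force: [-0.5, -0.6, -0.5]
opening: 0.005
t 10.8 shift [-0.2432  0.0004 -0.0954] turn 0.001 in frame [ -0.7 196.2] 44.6 F [-0.5 -0.6 -0.5] j6 0.48 op 0.005
red 204 px [246.2 172.2] med [555.2 218.1  59.5] rect [558.2 209.4] [28.2 48.7] 85.37 z [24. 85.]
```

The ejector is home. Next I lift and go over to the heel with the fingers opening.

```bash
python3 -m pendant '[[[0,0.003,0,-0.03,0],[0,0.003,0,-0.065,0],[0.2,-0.01,0,-0.1,0],[0.4,-0.05,0,-0.105,0],[0.6,-0.1,0,-0.105,0],[0.8,-0.15,0,-0.105,0],[0.8,-0.195,0,-0.105,0],[0.8,-0.23,0,-0.105,0]]]'; python3 go.py mould 0 -42 33 0;python3 heel.py side
```

```text
t: 11.65
eef_pos: [523.5, 19.7, 149.8]
tcp_rot: [3.141, 0.0, 1.404]
ft_force: [0.8, 0.1, 0.5]
opening: 0.453
t 11.65 shift [-0.0061  0.0005  0.1168] turn 0.001 in frame [ -0.5 -35.9] 149.8 F [0.8 0.1 0.5] j6 0.08 op 0.453
side
yellow 167 px [264.1 210. ] med [523.2   8.4  54.4] rect [525.4  17.5] [77.1 48.8] 60.41 z [50. 57.]
yellow 322 px [289.2 296.3] med [ 447.8 -289.3   27.7] rect [ 447.5 -289.8] [44.7 58.6] 9.5 z [25. 30.]
```

```bash
python3 -m pendant '[[[0.8,-0.006,0.0005,0,0],[0.8,-0.006,0.0005,0.005,0],[0.8,-0.006,0.0005,0.03,0],[0.8,-0.006,0.0005,0.055,0],[0.8,-0.006,0.0005,0.075,0],[0.8,-0.006,0.0005,0.08,0],[0.8,-0.006,0.0005,0.08,0],[0.8,-0.006,0.0005,0.08,0]]]'; python3 go.py mould 0 -42 33 0; python3 - <<'E'
from cell import env
from h import *
c=env.read_camera("side"); cv2.imwrite("pics/side4.png",cv2.resize(c["image"][130:250,190:350],None,fx=4.5,fy=4.5))
E
```

```text
t: 12.5
eef_pos: [524.1, 16.2, 70.2]
tcp_rot: [3.141, -0.0, 1.406]
ft_force: [0.4, -0.1, -0.1]
opening: 0.795
t 12.5 shift [-0.0028 -0.0006  0.0372] turn 0.002 in frame [  0.6 -39.2] 70.2 F [ 0.4 -0.1 -0.1] j6 0.07 op 0.795
```

View pics/side4.png

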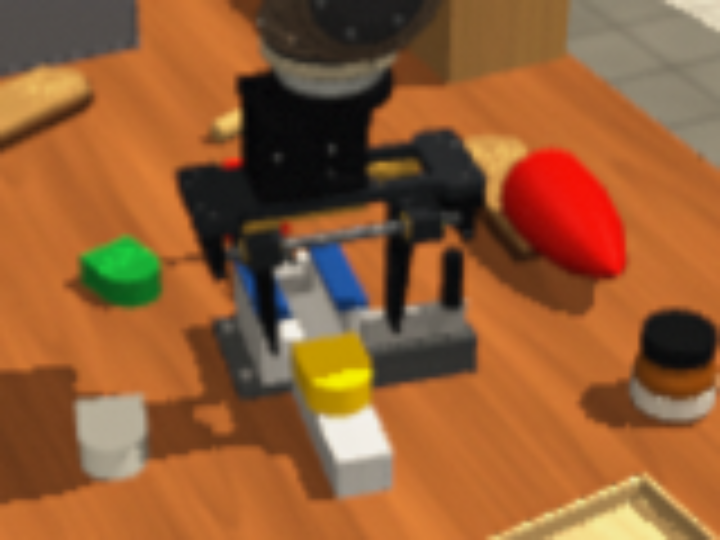

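The open fingers at (268,330) and (398,310) straddle the heel at (333,370), and the body is above the knob at (452,270). Now lower and close.

```bash
python3 -m pendant '[[[0.8,-0.004,-0.0006,0.015,0],[0.8,-0.004,-0.0006,0.03,0],[0.8,-0.004,-0.0006,0.037,0],[0.8,-0.004,-0.0006,0.037,0],[0.4,-0.004,-0.0006,0.037,0],[0.2,-0.004,-0.0006,0.037,0],[0.2,-0.004,-0.0006,0.037,0],[0.2,-0.004,-0.0006,0.037,0]]]'; python3 go.py mould 0 -42 33 0
```

```text
t: 13.35
eef_pos: [522.6, 11.9, 33.0]
tcp_rot: [3.141, -0.0, 1.405]
ft_force: [-0.8, -0.4, -0.6]
opening: 0.523
t 13.35 shift [ 0.0017  0.0001 -0.    ] turn 0.002 in frame [ -0.1 -43.7] 33.0 F [-0.8 -0.4 -0.6] j6 0.06 op 0.523
```

```bash
python3 -m pendant '[[[0.2,0,0,0,0],[0.2,0,0,0,0],[0.2,0,0,0,0],[0.2,0,0,-0.008,0],[0.2,0,0,-0.025,0],[0.2,0,0,-0.05,0],[0.2,0,0,-0.075,0],[0.2,0,0,-0.09,0]]]'; python3 go.py tray 0 44 130 0;python3 heel.py side
```

```text
t: 14.15
eef_pos: [522.6, 11.9, 124.6]
tcp_rot: [3.14, -0.0, 1.405]
ft_force: [0.3, 0.0, -0.8]
opening: 0.457
t 14.15 shift [-0.2228 -0.031  -0.0054] turn -0.183 in frame [ 71.2 257.4] 124.6 F [ 0.3  0.  -0.8] j6 0.06 op 0.457
side
yellow 8 px [265.5 188.5] med [516.6 -17.5 145.4] rect [516.3 -17.4] [4.6 8.5] 57.35 z [144. 147.]
yellow 319 px [289.2 296.3] med [ 448.5 -288.5   27.4] rect [ 448.5 -289.8] [43.9 57.3] 10.93 z [25. 29.]
```

```bash
python3 -m pendant '[[[0.2,-0.02,-0.003,0,-0.02],[0.2,-0.055,-0.008,0,-0.05],[0.2,-0.095,-0.014,0,-0.085],[0.2,-0.135,-0.019,0,-0.12],[0.2,-0.175,-0.025,0,-0.15],[0.2,-0.205,-0.029,0,-0.175],[0.2,-0.22,-0.031,0,-0.183],[0.2,-0.224,-0.031,0.01,-0.183]]]'; python3 go.py tray 0 43 7 0; python3 - <<'E'
from cell import env
from h import *
c=env.read_camera("side"); cv2.imwrite("pics/side5.png",cv2.resize(c["image"][190:350,200:400],None,fx=3.75,fy=3.75))
blobs(c,"yellow",(380,520),(-350,-100),(15,150))
E
```

```text
t: 15.0
eef_pos: [454.6, -205.5, 112.8]
tcp_rot: [3.14, 0.001, 1.586]
ft_force: [0.3, -0.4, -0.8]
opening: 0.46
t 15.0 shift [0.0018 0.0006 0.1058] turn -0.003 in frame [-0.6 41.2] 112.8 F [ 0.3 -0.4 -0.8] j6 -0.57 op 0.46
yellow 67 px [282.3 245.4] med [ 457.7 -229.6  134.1] rect [ 459.6 -229.1] [44.2 16.9] 10.5 z [132. 136.]
yellow 321 px [289.2 296.3] med [ 447.6 -289.4   27.5] rect [ 447.6 -290.5] [43.5 55.6] 8.61 z [25. 30.]
```

View pics/side5.png

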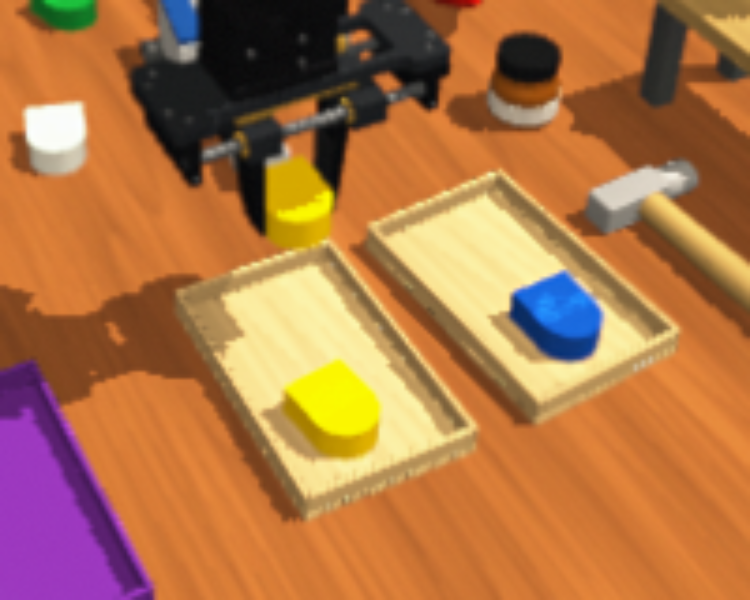

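The heel hangs level between the fingers at (298,205), over the free half of the yellow tray. I lower it, slowing near the floor.

```bash
python3 -m pendant '[[[0.2,0,0,0.01,0],[0.2,0,0,0.028,0],[0.2,0,0,0.048,0],[0.2,0,0,0.065,0],[0.2,0,0,0.078,0],[0.2,0,0,0.086,0],[0.2,0,0,0.092,0],[0.2,0,0,0.094,0]]]'; python3 go.py tray 0 43 7 0
```

```text
t: 15.85
eef_pos: [454.8, -203.4, 18.0]
tcp_rot: [-3.141, -0.0, 1.588]
ft_force: [-0.4, 0.1, -0.3]
opening: 0.462
t 15.85 shift [-0.0003  0.0004  0.011 ] turn 0.0 in frame [-0.4 43.3] 18.0 F [-0.4  0.1 -0.3] j6 -0.57 op 0.462
```

```bash
python3 -m pendant '[[[0.2,0,0,0.002,0],[0.2,0,0,0.004,0],[0.2,0,0,0.006,0],[0.2,0,0,0.0075,0],[0.2,0,0,0.009,0],[0.2,0,0,0.010,0],[0.2,0,0,0.0105,0],[0.2,0,0,0.0105,0]]]'; python3 go.py tray 0 43 7 0
```

```text
t: 16.65
eef_pos: [454.8, -203.9, 8.1]
tcp_rot: [-3.142, -0.0, 1.588]
ft_force: [0.3, 0.7, -1.1]
opening: 0.459
t 16.65 shift [0.0002 0.0004 0.0011] turn -0.001 in frame [-0.4 42.8] 8.1 F [ 0.3  0.7 -1.1] j6 -0.57 op 0.459
```

```bash
python3 -m pendant '[[[0.2,0,0,0.0004,0],[0.2,0,0,0.0008,0],[0.2,0,0,0.0012,0],[0.2,0,0,0.0015,0],[0.2,0,0,0.0018,0],[0.2,0,0,0.002,0],[0.2,0,0,0.002,0],[0.2,0,0,0.002,0]]]'; python3 go.py tray 0 43 7 0
```

```text
t: 17.45
eef_pos: [454.8, -203.9, 6.8]
tcp_rot: [3.141, 0.0, 1.588]
ft_force: [-2.6, 1.6, 13.2]
opening: 0.464
t 17.45 shift [ 0.0002  0.0004 -0.0002] turn -0.0 in frame [-0.4 42.8] 6.8 F [-2.6  1.6 13.2] j6 -0.57 op 0.464
```

It's on the floor, with 13 N upward. I ease the load and open just enough to stay inside the walls.

```bash
python3 -m pendant '[[[0.3,0,0,-0.0005,0],[0.46,0,0,-0.001,0],[0.5,0,0,-0.001,0],[0.55,0,0,-0.001,0],[0.6,0,0,-0.001,0],[0.64,0,0,-0.001,0],[0.64,0,0,-0.001,0],[0.64,0,0,-0.001,0]]]'; python3 go.py tray 0 43 7 0;  python3 -m pendant '[[[0.64,0,0,-0.001,0],[0.64,0,0,-0.006,0],[0.64,0,0,-0.015,0],[0.64,0,0,-0.03,0],[0.64,0,0,-0.06,0],[0.64,0,0,-0.1,0],[0.64,0,0,-0.14,0],[0.64,0,0,-0.18,0]]]'; python3 go.py tray 0 200 180 0
```

```text
t: 18.25
eef_pos: [454.8, -203.9, 7.1]
tcp_rot: [3.142, -0.0, 1.588]
ft_force: [-0.8, 0.0, 1.0]
opening: 0.639
t 18.25 shift [0.0002 0.0004 0.0001] turn -0.0 in frame [-0.4 42.8] 7.1 F [-0.8  0.   1. ] j6 -0.57 op 0.639
t: 19.05
eef_pos: [454.4, -203.7, 189.6]
tcp_rot: [3.141, 0.0, 1.588]
ft_force: [0.2, -1.9, -0.2]
opening: 0.641
t 19.05 shift [0.157  0.0007 0.0096] turn -0.0 in frame [-0.8 43. ] 189.6 F [ 0.2 -1.9 -0.2] j6 -0.57 op 0.641
```

Clear the view, then check everything.

```bash
python3 -m pendant '[[[0.64,0.03,0,-0.03,0],[0.64,0.07,0,-0.06,0],[0.64,0.11,0,-0.09,0],[0.64,0.15,0,-0.1,0],[0.64,0.19,0,-0.1,0],[0.64,0.22,0,-0.1,0],[0.64,0.23,0,-0.1,0],[0.64,0.23,0,-0.1,0]]]'; python3 - <<'E'
from cell import env
from h import *
for n in("side","top"):
    c=env.read_camera(n); print(n); cv2.imwrite(f"pics/{n}6.png",cv2.resize(c["image"],(768,576)))
    blobs(c,"yellow",(350,650),(-350,180),(10,100)); blobs(c,"red",(500,620),(100,300),(10,100)); blobs(c,"blue",(550,700),(-350,-200),(10,80)); blobs(c,"black",(560,700),(0,60),(64,99))
E
```

```text
t: 19.85
eef_pos: [450.6, 26.8, 287.6]
tcp_rot: [3.141, 0.0, 1.59]
ft_force: [0.3, -0.9, 0.7]
opening: 0.64
side
yellow 268 px [276.2 272.2] med [ 454.8 -207.5   28.2] rect [ 455.2 -208.3] [44.8 55.5] 1.83 z [26. 30.]
yellow 321 px [289.2 296.3] med [ 447.6 -289.4   27.6] rect [ 448.6 -290.3] [43.8 55.8] 11.0 z [26. 30.]
red 193 px [246.4 172.1] med [556.2 217.5  59.4] rect [558.6 215.2] [17.8 46.6] 83.57 z [25. 84.]
blue 359 px [348.6 273.9] med [ 614.3 -286.7   27. ] rect [ 619.2 -285.1] [42.3 56.5] 3.56 z [13. 30.]
black 37 px [290.3 190.4] med [618.9  26.6  82.6] rect [619.6  27.4] [ 7.7 12.4] 68.76 z [67. 97.]
top
yellow 236 px [363.5 214. ] med [ 453.5 -202.2   27.8] rect [ 453.3 -205.3] [52.6 41.9] 89.68 z [24. 31.]
yellow 234 px [391.8 215.8] med [ 445.8 -284.1   27.8] rect [ 446.  -287.2] [41.7 54.6] 7.61 z [25. 31.]
red 75 px [218.6 180.5] med [555.6 219.9  82.9] rect [558.3 220.4] [ 8.3 47.9] 79.34 z [45. 87.]
blue 239 px [384.3 159.4] med [ 619.  -277.7   27.7] rect [ 618.5 -280.8] [43.  53.3] 0.85 z [23. 31.]
```

View pics/side6.png

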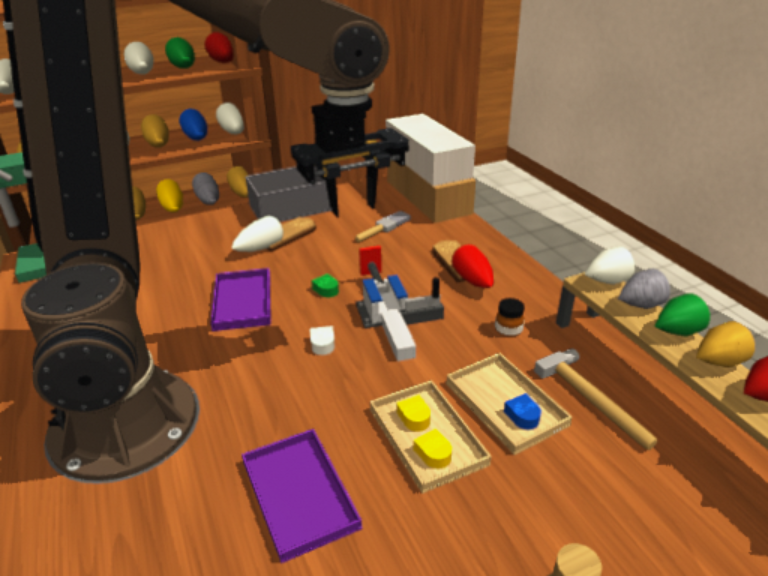

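The heel lies flat in the yellow tray's free half at (414,411) and the twin is unmoved at (433,449). The gate is open with its knob at (436,288), the ejector is home at (371,260), and the rest is where it was.

```bash
python3 -c "
from cell import env
print(env.job_done(), env.state()['t'])"
```

```text
the job is handed in; nothing more can be done
the job is handed in; nothing more can be done
```

The job is done as asked and handed in at about 20 s on the clock.

- **Gate:** I pushed the knob until it hit the stop (10.7 N against about 2 N of friction). It moved about 54 mm by camera, so the gate is fully open to within measuring error.
- **Ejector:** I pressed it to its stop at 26 N, and the heel came out to y = −47 mm of the mould, as expected. I eased it back at about 50 mm/s or less. The last picture shows it home.
- **Heel:** I gripped it by its sides and lowered it until the floor of the yellow tray pushed back with 13 N, then let go. It lies flat about 40 mm along the tray's +y, with its top at about 28 mm, which matches the tray floor plus the heel's height.
- **Everything else:** Both finished heels measured the same before and after, to within 2–3 mm. In the last side picture the rest of the counter looks unchanged.

The two cameras differ by 2–3 mm on where the heel lies, close to the 2 mm calibration error. No check failed.

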